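Lock the mixing pot onto the ink mixer

ROBOT

A 6-joint arm with a two-finger parallel gripper is mounted at the origin on the work surface. World frame = base frame: x ahead of the robot, y to its left, z up, the work surface at z = 0. Lengths are in m, angles in rad, forces in N, time in s.
With the tool pointing down it reaches from about 0.4 to 0.825 m from the base axis. Payload 7 kg.
Tool frame: the origin (TCP) lies at the very end of the fingers, on their centre line; the grasp point (between the pads) lies 19 mm behind it; z points along the fingers, x is the direction in which the jaws open and shut, and the axes are right-handed (so a half turn about z gives the same grasp; the last joint's range is limited). The gripper opens to 88 mm and grips with 3 to 60 N. Pads are 19 mm wide; open, the fingers measure 130 mm over their backs; the gripper's body (78 mm by 193 mm) begins 47 mm behind the grasp point.
Start: joints at [0.288, 0.359, 0.012, 0, -1.224, -0.288], TCP at [0.675, -0, 0.227] pointing down, gripper open.
Joint ranges: [-3.07, 3.07], [-1.43, 2.12], [-1.02, 1.25], [-3.03, 1.67], [-3.05, -0], [-3.03, 3.03]. Speed limits (rad/s): [2.39, 2.39, 3.01, 3.14, 3.14, 3.14].

INTERFACE

Orientations are given as [roll, pitch, yaw] about the fixed x, y, z axes, in that order (R = Rz(yaw) Ry(pitch) Rx(roll)).
In Python, from station import telemetry, grab_frame, arm, regions_of, pinpoint gives the robot as it stands. The module is installed in compiled form; this text tells all that it offers.
- The arm moves only by the shell command python3 -m inch 'ROWS' [FORCE]. ROWS is text: rows parted by semicolons, each of 7 numbers parted by spaces: the opening, from 0 (shut) to 1 (fully open), then the shift along the world's x, y, z in cm, then the turn, a rotation vector about the world's x, y, z in degrees. A call has 1 to 12 rows; each row is the pose to reach, as a shift and turn from the pose measured when the call began; what a row does not reach only later rows make up. A row lasts 1/8 s, in which the tool goes at most 62.5 mm and 10.7 degrees, less where a joint would pass 70% of its speed; a pose out of reach is approached as far as the arm can. A call with a gripper value outside its range is refused whole. The fingers move at their own pace and stop on an object; FORCE is the grip in N (left out, the last holds). Time passes only in rows, so rows that repeat a pose let the fingers close. It gives the time, the measured TCP pose, the force and the opening at its end, in the units of the state.
- telemetry.get_state(): the state, without advancing time (a new reading comes with each control period).
- grab_frame(name): name is "scene" or "side" or "wrist"; returns a dict with "pixels" (400x640x3 uint8, red, green, blue), "fx", "fy", "cx", "cy" (pixels), "dist_coeffs" ([k1, k2, p1, p2, k3] as OpenCV has them; the pictures are not rectified), "R" (3x3) and "t" (3): a world point X has camera coordinates R X + t. Camera axes: x right, y down, z forward; pixel columns grow to the right and rows downward; lengths in m; the calibration is good to about 2 mm. A picture is of the moment at which its call begins. There is no depth.
- arm.job_done(): hands the job in, once; it reports no verdict.
Trained networks look in the newest picture that a camera, given by its name, has taken for a name from the list of things; names that differ only in an ending like _2 or _b are one class to them, and where a whole thing is asked for, a point or a joint stands for the part that bears it (a point fixed in the world has none). Each returns a list of dicts, best first, with "p" (0 to 1); they miss things now and then, are a little off and sometimes report something else, mostly with a low value. They report only what shows in the picture. A call takes as long as a camera call. They do not tell look-alikes from the thing itself.
- regions_of(camera, name): "pixels" (400x640 bool, what is visible of it) and "bbox" ([left, top, right, bottom] in pixels, round what is visible of it).
- pinpoint(camera, name): "location" ([column, row] in pixels: a listed point, or the origin of a listed thing).
The state is a dict: "t": time; "q": joint angles; "qd": joint speeds; "joint_efforts": joint torques, N m; "eef_pos": TCP position; "ee_rot": TCP orientation; "force": force on the tool from outside, world axes, zero at the start; "moment": the same for the moment, N m; "width": finger opening in m.
Only numpy, scipy, OpenCV 4.12 (cv2) and the standard library are available. Lean on these libraries where they do the work, as an engineer would, in place of code of your own. Each camera call takes 0.05 s, during which the arm holds its last target. There are 200 camera calls.

TASK

Take the ink mixing pot with the two side lugs and the bar grip, fit it into the collar of the ink mixer and twist it about a quarter turn clockwise until it clicks locked: feel for the slots, push the pot down against the spring, turn it to the stop, let the spring lift it into its notches and let go. Be gentle, never force it, and leave everything else on the bench where it is.

Things in the scene. Friction and masses are not known exactly. Their poses are not given: they have to be found in the camera images.
- pot_center (a point): The mixing pot: closed, steel, 0.26 to 0.46 kg, upright; this point is on its axis half-way up. Overall 79 mm high; round body 56 mm in diameter, flat lid top 49 mm above the underside, bar grip on the lid, two lugs at the foot. z up; x along the bar and lugs. A half turn about z gives the same pot. The pot with a round knob and no lugs is a different one.
- pot_bar (a point): Centre of the pot's bar grip, an upright black bar on the lid: 16 mm wide (pot y), 52 mm long (pot x), 30 mm tall, from 49 to 79 mm above the pot's underside. Point on the pot's axis, 64 mm above the underside.
- pot_lug (a point): Tip of one of the two square steel lugs at the pot's foot. They stand out along the pot's +x and -x, right under the ends of the bar; each is 12 mm wide and 6 mm thick (8 to 14 mm above the underside), tips 37 mm from the pot's axis.
- mixer: The ink mixer: a grey box 170 x 170 x 55 mm fixed to the bench, with a round upright steel bayonet collar (90 mm outside, 29.5 mm high) on its top and a sprung seat inside. Origin under the box's centre, on the bench; x and y along the box sides, z up. Gentle means: pushes on the pot under 25 N and a twist under 1 N m at the stops; all contacts of pot and mixer together must stay under 50 N.
- mixer_rim (a point): On the collar's axis at its top rim, 84.5 mm above the bench. Bore 60 mm; two 16 mm wide open slots opposite each other let the lugs in. They lie along the mixer's +x and -x, but off by up to 22 degrees either way, differently each time and not in this pose: see it or feel for it. Off a slot, lugs rest on the rim, underside 8 mm below it; within 3 degrees the pot drops deeper.
- mixer_floor (a point): On the collar's axis, 17.5 mm below the rim: rigid floor that the lugs can be pushed down to (pot underside then 25.5 mm below the rim). 13 mm below the rim the underside meets a spring seat, 1.2 N per mm from there. The lugs pass under the ridges beside the slots only with the underside 23 to 25.5 mm below the rim; the spring then bears 12 to 14.5 N, the pot's weight included.
- mixer_notch (a point): On the collar's axis, 5 mm below the rim: level of the roof of the locking notches. Held down, the pot turns only clockwise seen from above; 80 degrees from mid-slot the lugs meet rigid stops. In the last 3.5 degrees before them a 4 mm deep notch is above each lug; eased up there, the spring lifts the pot until its underside is 19 mm below the rim: locked.
- plain_pot: A bystander: another steel pot, 56 mm in diameter, 78 mm high, with a round knob and no lugs. Origin under its centre.
- ink_jar: A bystander: ink jar, 68 mm in diameter, 85 mm high. Origin under its centre.
- tape: A bystander: roll of paper tape lying flat, 90 mm in diameter, 24 mm high. Origin under its centre.
- ink_spatula: A bystander: ink spatula 280 mm long lying flat along its x.
- brush: A bystander: brush 200 mm long lying flat along its x.
- squeegee: A bystander: squeegee with a wooden handle, 240 mm long (y), lying on the bench.
- tin: A bystander: open metal cup, 72 mm in diameter, 85 mm high. Origin under its centre.
Not all that is in view belongs to the job. Leave any red or yellow look-alike of the part that bears pot_center alone.

How it is judged:
By the outcome, as a careful person would: the job done as asked, in the order asked, and still so for the second after the job is handed in, with the robot touching nothing.
It also fails if it takes over 72 s, if anything falls off the work surface, if the arm or the gripper's body presses on something with over 40 N, if the wrist force passes 120 N, or if a joint passes its speed limit or range.

## Working session

There is one attempt and no reset: what is moved stays moved. The work goes in short steps, Python scripts to look and compute and a shell command to move; the robot and the scene stay as the last step left them, time stands still between calls to the robot, and variables do not carry over. Pictures are saved under pics/ and viewed, about 8 in all and at most 12, crops included, and the job is handed in when it is done.

```bash
mkdir -p pics
cat > h.py <<'E'
import numpy as np, cv2
from station import telemetry, grab_frame, arm, regions_of, pinpoint
def ray(f,px):
    K=np.array([[f["fx"],0,f["cx"]],[0,f["fy"],f["cy"]],[0,0,1.]])
    u=cv2.undistortPoints(np.array([[px]],float),K,np.array(f["dist_coeffs"],float))[0,0]
    R=np.array(f["R"]);t=np.array(f["t"])
    return -R.T@t, R.T@np.array([u[0],u[1],1])
def atz(f,px,z):
    c,d=ray(f,px); return c+d*(z-c[2])/d[2]
def tri(obs):
    A=np.zeros((3,3));b=np.zeros(3)
    for f,px in obs:
        c,d=ray(f,px);d=d/np.linalg.norm(d);P=np.eye(3)-np.outer(d,d);A+=P;b+=P@c
    return np.linalg.solve(A,b)
def save(f,n): cv2.imwrite("pics/"+n,cv2.cvtColor(f["pixels"],cv2.COLOR_RGB2BGR))
E
python3 - <<'E'
from h import *
np.set_printoptions(precision=4,suppress=True)
Z=dict(pot_center=.0395,pot_bar=.064,pot_lug=.011,mixer=0,mixer_rim=.0845)
fs={}
for c in("scene","side"):
    f=fs[c]=grab_frame(c); save(f,c+"0.png")
    for n,z in Z.items():
        for r in pinpoint(c,n)[:3]: print(c,n,round(r["p"],2),np.round(r["location"],1),atz(f,r["location"],z))
im=[cv2.imread(f"pics/{c}0.png") for c in fs]
s=telemetry.get_state();print(s["t"],s["force"],s["ee_rot"],s["width"])
E
```

```text
scene pot_center 0.92 [216.2 209.5] [ 0.3523 -0.1869  0.0395]
scene pot_center 0.74 [231.1 259.8] [ 0.5352 -0.3038  0.0395]
scene pot_center 0.63 [256.8 194.1] [ 0.3988 -0.0635  0.0395]
scene pot_bar 0.89 [212.6 202.6] [ 0.3461 -0.1895  0.064 ]
scene pot_bar 0.84 [254.5 187.2] [ 0.3937 -0.0643  0.064 ]
scene pot_bar 0.73 [225.1 251.6] [ 0.5228 -0.3072  0.064 ]
scene pot_lug 0.8 [245.8 209.5] [ 0.3961 -0.114   0.011 ]
scene pot_lug 0.65 [240.3 271.7] [ 0.5608 -0.3027  0.011 ]
scene pot_lug 0.63 [212.6 210.1] [ 0.3146 -0.1738  0.011 ]
scene mixer 0.94 [345.8 179.6] [0.552  0.2059 0.    ]
scene mixer_rim 0.61 [340.4 159.1] [0.5385 0.1902 0.0845]
side pot_center 0.83 [379.2 186.9] [ 0.3546 -0.179   0.0395]
side pot_center 0.78 [336.9 165.3] [ 0.519  -0.3179  0.0395]
side pot_center 0.53 [369.5 204.5] [ 0.3961 -0.0673  0.0395]
side pot_bar 0.74 [377.1 180.5] [ 0.3648 -0.1853  0.064 ]
side pot_bar 0.54 [369.3 199.7] [ 0.3993 -0.0632  0.064 ]
side pot_lug 0.86 [391.3 195.7] [ 0.3063 -0.1653  0.011 ]
side pot_lug 0.63 [326.9 171.7] [ 0.5589 -0.3102  0.011 ]
side mixer 0.66 [320.6 263.7] [0.554  0.1923 0.    ]
side mixer_rim 0.84 [320.5 245.4] [0.5553 0.1981 0.0845]
0.6 [ 0.7724 -0.8523  0.4088] [3.1416 0.     3.1416] 0.08745812649847906
```

View pics/scene0.png

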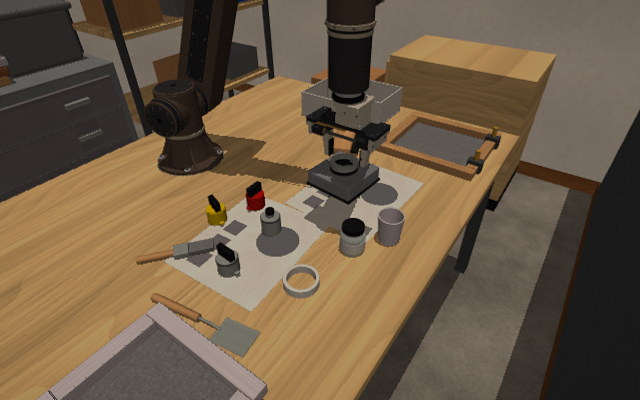

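View pics/side0.png

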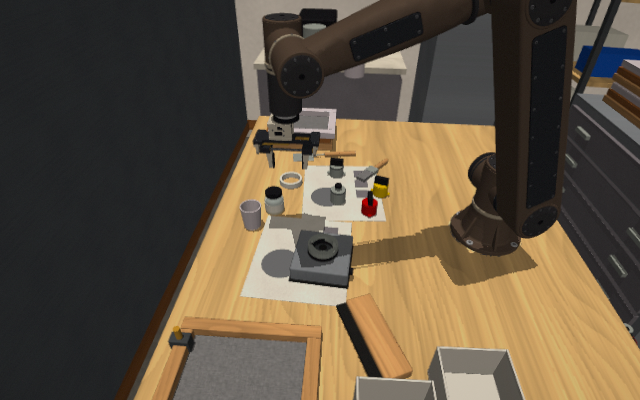

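Scene view: the steel lugged pot is at (229,260) in scene and (337,167) in side, near (0.527,-0.31). The red and yellow pots are look-alikes, and the knob pot is at (270,222). The mixer is near (0.553,0.197). I'll move above the pot for a closer look.

```bash
python3 -m inch '1 -3 -6 1 0 0 0;1 -6 -12 2 0 0 0;1 -9 -18 3 0 0 0;1 -12 -24 4 0 0 0;1 -15 -30 4 0 0 0;1 -15 -30 4 0 0 0;1 -15 -30 4 0 0 0'
python3 - <<'E'
from h import *
np.set_printoptions(precision=4,suppress=True)
print(telemetry.get_state()["q"])
f=grab_frame("wrist"); save(f,"w1.png"); print(np.array(f["R"]),-np.array(f["R"]).T@f["t"])
for n,z in dict(pot_center=.0395,pot_bar=.064,pot_lug=.011).items():
    for r in pinpoint("wrist",n)[:3]: print(n,round(r["p"],2),np.round(r["location"],1),atz(f,r["location"],z))
g=grab_frame("side")
for n in("pot_bar","pot_center"):
    for r in pinpoint("side",n)[:4]: print("side",n,round(r["p"],2),np.round(r["location"],1))
E
```

```text
t: 1.48
eef_pos: [0.524, -0.3017, 0.2669]
ee_rot: [-3.141, 0.0, 3.139]
force: [-0.6, 1.0, 0.5]
width: 0.0876
[-0.1995  0.2204 -0.0885  0.0001 -1.2614  0.1966]
[[-1.      0.0027 -0.0018]
 [ 0.002   0.9557  0.2944]
 [ 0.0025  0.2944 -0.9557]] [ 0.5248 -0.3825  0.4243]
pot_center 0.79 [317.  158.8] [ 0.524  -0.308   0.0395]
pot_center 0.79 [455.7 257. ] [ 0.3531 -0.1854  0.0395]
pot_center 0.78 [406.4 331.1] [ 0.4056 -0.0764  0.0395]
pot_bar 0.94 [413.4 345.3] [ 0.4025 -0.0741  0.064 ]
pot_bar 0.78 [460.9 264.2] [ 0.3568 -0.1885  0.064 ]
pot_bar 0.59 [313.4 164.2] [ 0.5279 -0.307   0.064 ]
pot_lug 0.86 [286.7 150.2] [ 0.5602 -0.313   0.011 ]
side pot_bar 0.78 [334.9 163.8]
side pot_bar 0.77 [365.8 197.3]
side pot_bar 0.57 [378.1 181.2]
side pot_center 0.79 [372.2 205.8]
side pot_center 0.7 [337.1 165.3]
side pot_center 0.68 [381.  183.9]
```

View pics/w1.png

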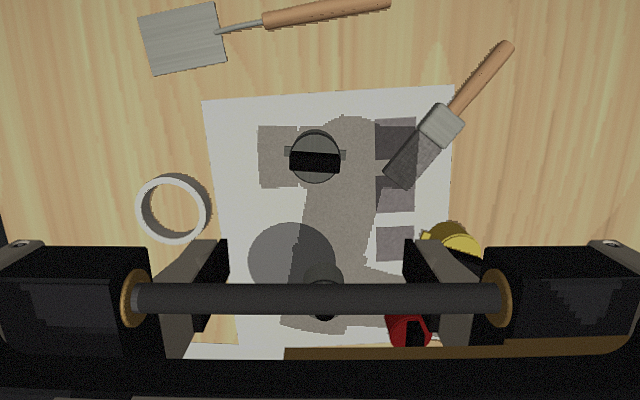

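Wrist view: the pot's black bar is at about (314,161), nearly parallel to image x, with lugs at (287,150) and (345,154). The fingers have room along y. I'll measure the bar angle.

Run:
```python
from h import *
np.set_printoptions(precision=4,suppress=True)
f=grab_frame("wrist"); g=cv2.cvtColor(f["pixels"],cv2.COLOR_RGB2GRAY)
m=np.zeros_like(g); m[120:200,270:365]=(g[120:200,270:365]<38)*255
n,l,st,ce=cv2.connectedComponentsWithStats(m); i=1+np.argmax(st[1:,4]); print(st[i],ce[i])
c,_=max([(c,cv2.contourArea(c)) for c in cv2.findContours((l==i).astype(np.uint8),0,1)[0]],key=lambda x:x[1])
for z in(.079,):
    P=np.array([atz(f,p,z)[:2] for p in cv2.boxPoints(cv2.minAreaRect(c))]);print(P,P.mean(0))
    e=[P[1]-P[0],P[2]-P[1]];e=max(e,key=np.linalg.norm);print("len",np.linalg.norm(e),"ang",np.degrees(np.arctan2(e[1],e[0])))
print("lid?",np.unique(g[125:195,285:345]//10,return_counts=True))
print("lugs from pix",atz(f,(287,150),.014),atz(f,(345,154),.014))
b=[r["location"] for r in pinpoint("wrist","pot_bar") if abs(r["location"][0]-315)<20]
s=grab_frame("side"); bs=[r["location"] for r in pinpoint("side","pot_bar") if abs(r["location"][0]-335)<12]
print(b,bs,tri([(f,b[0]),(s,bs[0])]) if b and bs else "")
big=cv2.resize(f["pixels"][110:210,260:370],None,fx=5,fy=5,interpolation=cv2.INTER_CUBIC); cv2.imwrite("pics/w1c.png",big[:,:,::-1])
```

```text
[ 291  134   51   37 1005] [316.3791 158.9294]
[[ 0.5513 -0.3379]
 [ 0.502  -0.338 ]
 [ 0.5012 -0.3017]
 [ 0.5519 -0.3016]] [ 0.5266 -0.3198]
len 0.049211715720545134 ang -179.89442120443275
lid? (array([ 0,  1,  2,  3,  4,  5,  6,  7,  8,  9, 10, 11, 12, 13, 14, 15, 18,
       19], dtype=uint8), array([ 369,  423,  198,  100,   53,   92,   59,   59,  230,  726,   53,
         65, 1150,  368,   32,    1,  154,   68]))
lugs from pix [ 0.561  -0.3111  0.014 ] [ 0.4921 -0.3064  0.014 ]
[[313.6, 162.1]] [[338.8, 161.6]] [ 0.5206 -0.3068  0.0646]
```

View pics/w1c.png

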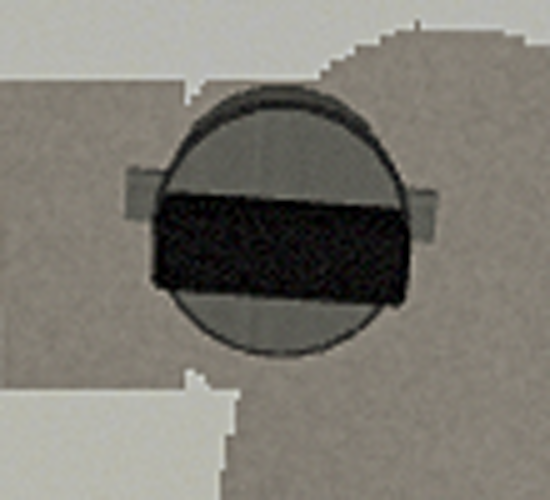

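Run:
```python
from h import *
np.set_printoptions(precision=4,suppress=True)
f=grab_frame("wrist")
print("lid",atz(f,(316.7,155.7),.049));
a,b=atz(f,(291.2,168.2),.079),atz(f,(340.8,171),.079);print("bar far edge",a,b,(a+b)/2,np.degrees(np.arctan2(*(a-b)[[1,0]])))
print("lugs",(atz(f,(289.4,149),.014)+atz(f,(345,153),.014))/2)
s=telemetry.get_state();print(s["eef_pos"],s["ee_rot"])
```

```text
lid [ 0.5256 -0.3112  0.049 ]
bar far edge [ 0.5514 -0.3039  0.079 ] [ 0.5011 -0.3011  0.079 ] [ 0.5263 -0.3025  0.079 ] -3.230229553423266
lugs [ 0.5249 -0.3104  0.014 ]
[ 0.5251 -0.2997  0.2666] [ 3.1416 -0.     -3.1411]
```

```bash
python3 -m inch '1 0 -0.5 -2 0 0 10;1 0.1 -1.1 -4 0 0 20;1 0.1 -1.1 -6 0 0 30;1 0.1 -1.1 -8 0 0 40;1 0.1 -1.1 -10 0 0 50;1 0.1 -1.1 -11 0 0 60;1 0.1 -1.1 -12 0 0 70;1 0.1 -1.1 -13 0 0 80;1 0.1 -1.1 -14 0 0 86.5;1 0.1 -1.1 -14 0 0 86.5;1 0.1 -1.1 -14 0 0 86.5'
python3 - <<'E'
from h import *
f=grab_frame("wrist"); save(f,"w2.png"); s=telemetry.get_state();print(s["eef_pos"],s["ee_rot"],s["q"],s["force"])
for n,z in dict(pot_center=.0395,pot_bar=.064,pot_lug=.011).items():
    for r in pinpoint("wrist",n)[:2]: print(n,round(r["p"],2),np.round(r["location"],1),atz(f,r["location"],z))
E
```

```text
t: 3.45
eef_pos: [0.5264, -0.3108, 0.1269]
ee_rot: [-3.141, -0.0, -1.634]
force: [0.7, 0.0, -0.3]
width: 0.0872
[ 0.5265048  -0.31081453  0.12706817] [-3.14089095e+00 -2.89076298e-04 -1.63331098e+00] [-2.14073452e-01  3.34828794e-01 -2.65558827e-01  2.18042793e-04
 -9.69671412e-01  1.72223197e+00] [-0.03042567  0.41636164  0.4806435 ]
pot_center 0.61 [313.1 206.3] [ 0.52479856 -0.3097188   0.0395    ]
pot_bar 0.95 [310.9 213.7] [ 0.52790806 -0.3085863   0.064     ]
pot_lug 0.58 [318.3 147. ] [ 0.56413564 -0.31620027  0.011     ]
pot_lug 0.35 [368.3 340.3] [ 0.377584   -0.35259611  0.011     ]
```

View pics/w2.png

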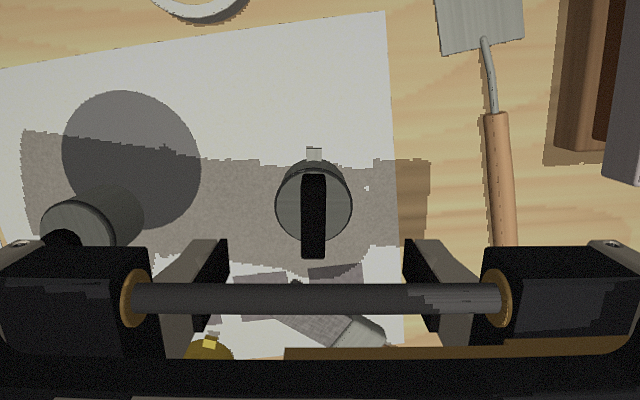

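The bar is vertical in view at column 313, midway between the fingers, and the sides are clear. I'll descend and grip.

```bash
python3 -m inch '1 0 0 -3 0 0 0;1 0 0.1 -6 0 0 0;1 0 0.1 -7.4 0 0 0;1 0 0.1 -7.4 0 0 0;0 0 0.1 -7.4 0 0 0;0 0 0.1 -7.4 0 0 0;0 0 0.1 -7.4 0 0 0;0 0 0.1 -7.4 0 0 0;0 0 0.1 -7.4 0 0 0;0 0 0.1 -7.4 0 0 0' 40
```

```text
t: 4.9
eef_pos: [0.5264, -0.3098, 0.053]
ee_rot: [-3.141, -0.0, -1.632]
force: [0.4, -1.0, -0.2]
width: 0.0331
```

```bash
python3 -m inch '0 0 0 0 0 0 0;0 0 0 0 0 0 0;0 0 0 0 0 0 0;0 0 0 0 0 0 0;0 0 0 0 0 0 0' 40
```

```text
t: 5.52
eef_pos: [0.5263, -0.3097, 0.0529]
ee_rot: [-3.141, -0.0, -1.632]
force: [0.4, 1.4, -0.7]
width: 0.0155
```

```bash
python3 -m inch '0 0 0 2 0 0 0;0 0 0 7 0 0 0;0 0 0 13 0 0 0;0 0 3 18 0 0 0;0 -1 9 19 0 0 0;0 -2 15 19 0 0 0;0 -3 21 19 0 0 0;0 -4 27 19 0 0 0;0 -5 33 19 0 0 0;0 -6 39 19 0 0 0;0 -7 45 19 0 0 0;0 -7.6 50 19 0 0 0' && python3 -m inch '0 0 0.5 0 0 0 0;0 0 0.5 0 0 0 0'
python3 - <<'E'
from h import *
f=grab_frame("wrist"); save(f,"w3.png"); s=telemetry.get_state();print(s["eef_pos"],s["ee_rot"],s["q"],s["force"],s["width"])
for n,z in dict(mixer_rim=.0845,mixer=0,pot_bar=0).items():
    for r in pinpoint("wrist",n)[:2]: print(n,round(r["p"],2),np.round(r["location"],1),atz(f,r["location"],z))
E
```

```text
t: 7.02
eef_pos: [0.449, 0.1922, 0.2427]
ee_rot: [-3.142, 0.0, -1.631]
force: [1.1, -0.2, -3.7]
width: 0.0158
t: 7.28
eef_pos: [0.4485, 0.1972, 0.2421]
ee_rot: [3.141, -0.001, -1.63]
force: [-0.4, 0.2, -3.2]
width: 0.0156
[0.44863843 0.19656391 0.24221389] [ 3.14065748e+00 -8.15163301e-04 -1.63137238e+00] [ 8.15126805e-01  3.96105554e-02 -3.58286342e-01 -2.12643074e-04
 -1.17412442e+00  6.95175358e-01] [ 0.75246884 -0.61523545 -3.96047992] 0.015741964129159756
mixer_rim 0.88 [322.7  58.8] [0.55442558 0.18386961 0.0845    ]
mixer 0.96 [318.8  65.5] [0.55447098 0.18632407 0.        ]
pot_bar 0.94 [315.6 268. ] [0.31051979 0.20425538 0.        ]
pot_bar 0.87 [574.7 201.7] [ 0.38056963 -0.12233572  0.        ]
```

View pics/w3.png

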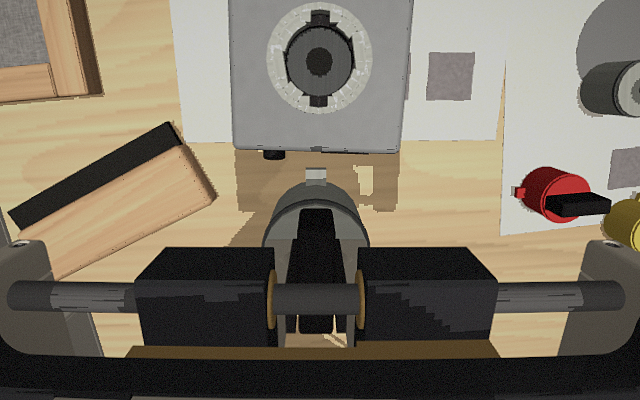

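Wrist view: collar centred at about (319,60), with slots at the top (320,18) and bottom (318,100), almost in line with the held pot's lugs. I'll zoom in and measure.

Run:
```python
from h import *
f=grab_frame("wrist"); save(f,"w4.png")
img=f["pixels"]; g=cv2.cvtColor(img,cv2.COLOR_RGB2GRAY)
big=cv2.resize(img[0:190,255:385],None,fx=4.5,fy=3.1,interpolation=cv2.INTER_CUBIC)
# rectified top view of rim plane, 0.2 mm... centred at estimate, image up=+x, left=+y
c=np.array([.5545,.190]); K=np.array([[f["fx"],0,f["cx"]],[0,f["fy"],f["cy"]],[0,0,1.]])
N=560; sc=.0002
v,u=np.mgrid[0:N,0:N]; X=np.stack([c[0]-(v-N/2)*sc,c[1]-(u-N/2)*sc,np.full(u.shape,.0845)],-1).reshape(-1,3)
R=np.array(f["R"]);t=np.array(f["t"]).reshape(3)
p,_=cv2.projectPoints(X,cv2.Rodrigues(R)[0],t,K,np.array(f["dist_coeffs"],float))
m=p.reshape(N,N,2).astype(np.float32)
top=cv2.remap(img,m[...,0],m[...,1],cv2.INTER_CUBIC); cv2.imwrite("pics/top.png",top[:,:,::-1])
```

```text
(no output)
```

View pics/top.png

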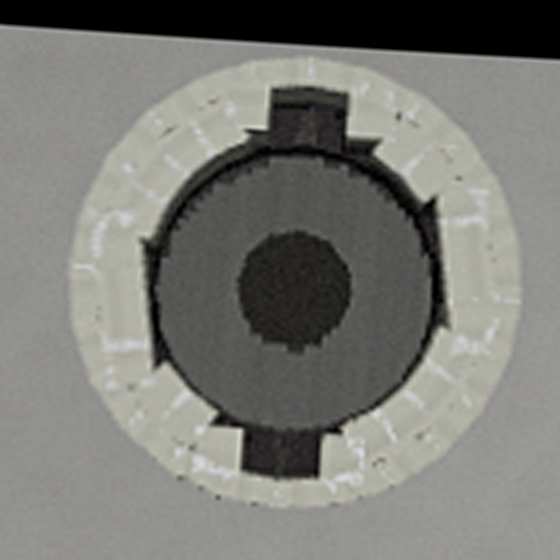

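Rectified top view: the outer ring spans 70–520, so 90 mm, which matches. The centre is at (295,282), giving (0.554,0.187). The slots at (310,110) and (282,455) give a direction of −4.6°. I'll check the held pot in the same view, so that any camera offset cancels.

Run:
```python
from h import *
np.set_printoptions(precision=4,suppress=True)
f=grab_frame("wrist"); s=telemetry.get_state(); e=np.array(s["eef_pos"]); print(e,s["ee_rot"],s["force"])
g=cv2.cvtColor(f["pixels"],cv2.COLOR_RGB2GRAY)
print(g[176,296:338]); print(g[160:195,316])
zu=e[2]-.053
for r in pinpoint("wrist","pot_lug")[:3]: print(r, atz(f,r["location"],zu+.011))
print("lug top face guess",atz(f,(305,176),zu+.014),atz(f,(328,176),zu+.014),atz(f,(316,168),zu+.014))
# synth: where pot should project if axis at TCP
K=np.array([[f["fx"],0,f["cx"]],[0,f["fy"],f["cy"]],[0,0,1.]]); y=s["ee_rot"][2]+np.pi/2
M=np.array([[np.cos(y),-np.sin(y),0],[np.sin(y),np.cos(y),0],[0,0,1]])
L=np.array([[.037,.006,.014],[.037,-.006,.014],[.029,.006,.014],[.029,-.006,.014],[.037,.006,.008],[.037,-.006,.008],[0,.028,.049],[0,-.028,.049],[.026,.008,.079],[.026,-.008,.079],[.026,.008,.049],[.026,-.008,.049],[.028,0,.049]])
P=L@M.T+np.array([e[0],e[1],zu])
print(cv2.projectPoints(P,cv2.Rodrigues(np.array(f["R"]))[0],np.array(f["t"]).reshape(3),K,np.array(f["dist_coeffs"],float))[0][:,0])
big=cv2.resize(f["pixels"][150:280,250:385],None,fx=4.4,fy=4.4,interpolation=cv2.INTER_CUBIC); cv2.imwrite("pics/w4c.png",big[:,:,::-1])
```

```text
[0.4492 0.1962 0.2428] [-3.1415  0.0001 -1.633 ] [ 0.1029 -0.1304 -3.3895]
[137 135 137 135 135 137 137 130 132 151 167 169 166 169 167 169 167 169
 170 168 165 164 165 164 167 167 170 169 170 172 143 132 131 132 131 132
 132 132 130 134 130 130]
[132 134 131 134 131 133 134 103  75 112 177 172 168 164 168 166 165 169
 168 172  96 106 103 106  94  69  83  77  78  74  75  70  76  74  80]
{'location': [614.6, 247.7], 'p': 0.78} [0.4218 0.0009 0.2008]
{'location': [316.4, 166.0], 'p': 0.71} [0.4875 0.1924 0.2008]
lug top face guess [0.4827 0.1994 0.2038] [0.4819 0.186  0.2038] [0.487  0.1927 0.2038]
[[303.5773 169.6374]
 [324.3835 169.6389]
 [303.7107 183.0499]
 [324.2805 183.0514]
 [303.9067 167.4119]
 [324.1339 167.4134]
 [259.2125 255.2933]
 [368.382  255.3018]
 [293.7572 231.1602]
 [333.0103 231.1636]
 [297.3915 207.3394]
 [330.0571 207.3418]
 [313.7185 203.4627]]
```

View pics/w4c.png

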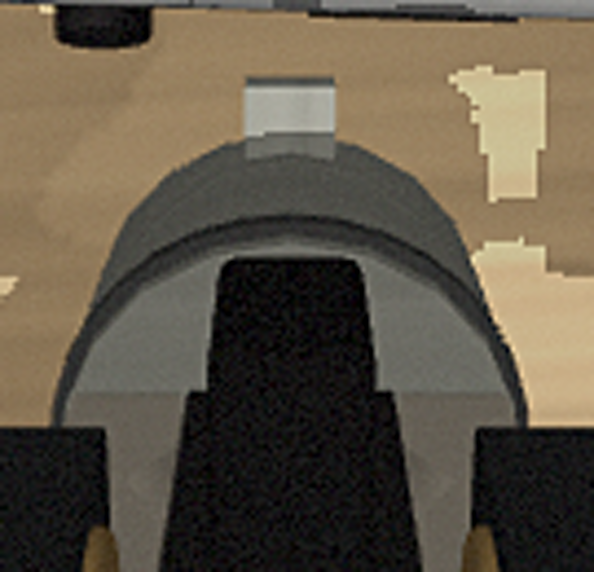

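Lug observed at columns 305.3–326, predicted 303.6–324.4, so the pot sits about 0.95 mm toward −y of the TCP in camera terms. The tip row matches and the angle agrees. Required shift is +10.5, −0.8 cm with a −1.1° turn.

```bash
python3 -m inch '0 3 -0.3 0 0 0 0;0 6 -0.6 -2 0 0 -1.1;0 9 -0.8 -4 0 0 -1.1;0 10.5 -0.83 -6 0 0 -1.1;0 10.5 -0.83 -8 0 0 -1.1;0 10.5 -0.83 -9.5 0 0 -1.1;0 10.5 -0.83 -9.9 0 0 -1.1;0 10.5 -0.83 -9.9 0 0 -1.1;0 10.5 -0.83 -9.9 0 0 -1.1;0 10.5 -0.83 -9.9 0 0 -1.1'
```

```text
t: 8.88
eef_pos: [0.5545, 0.1884, 0.1446]
ee_rot: [-3.14, 0.001, -1.652]
force: [-0.7, 0.1, -2.7]
width: 0.0161
```

```bash
python3 -m inch '0 -0.05 -0.05 -0.3 0 0 0;0 -0.05 -0.05 -0.6 0 0 0;0 -0.05 -0.05 -0.9 0 0 0;0 -0.05 -0.05 -1.1 0 0 0;0 -0.05 -0.05 -1.1 0 0 0'; python3 -m inch '0 0 0 -0.2 0 0 0;0 0 0 -0.4 0 0 0;0 0 0 -0.5 0 0 0;0 0 0 -0.5 0 0 0'
```

```text
t: 9.5
eef_pos: [0.5539, 0.1878, 0.1333]
ee_rot: [-3.141, 0.001, -1.652]
force: [0.3, -0.0, -2.9]
width: 0.0158
t: 10.0
eef_pos: [0.5539, 0.1877, 0.1282]
ee_rot: [-3.141, 0.001, -1.652]
force: [0.6, 0.6, -3.5]
width: 0.0158
```

```bash
python3 -m inch '0 0 0 -0.1 0 0 0;0 0 0 -0.2 0 0 0;0 0 0 -0.3 0 0 0;0 0 0 -0.3 0 0 0'; python3 -m inch '0 0 0 -0.15 0 0 0;0 0 0 -0.3 0 0 0;0 0 0 -0.3 0 0 0'
```

```text
t: 10.5
eef_pos: [0.5538, 0.1877, 0.125]
ee_rot: [-3.141, 0.0, -1.652]
force: [-0.1, 0.2, -4.0]
width: 0.0156
t: 10.88
eef_pos: [0.5539, 0.1878, 0.1221]
ee_rot: [-3.141, 0.0, -1.652]
force: [-0.4, -0.3, -1.6]
width: 0.0157
```

```bash
python3 -m inch '0 0 0 -0.2 0 0 0;0 0 0 -0.4 0 0 0;0 0 0 -0.6 0 0 0;0 0 0 -0.7 0 0 0;0 0 0 -0.7 0 0 0;0 0 0 -0.7 0 0 0'
```

```text
t: 11.62
eef_pos: [0.5541, 0.1878, 0.1157]
ee_rot: [-3.14, 0.001, -1.651]
force: [-2.5, -0.0, 6.6]
width: 0.0161
```

```bash
python3 -m inch '0 0 0 -0.1 0 0 0;0 0 0 -0.2 0 0 0;0 0 0 -0.28 0 0 0;0 0 0 -0.28 0 0 0;0 0 0 -0.28 0 0 0'; python3 -c "
from h import *
s=telemetry.get_state();print(s['force'],s['moment'],s['eef_pos'])"
```

```text
t: 12.25
eef_pos: [0.5541, 0.1878, 0.1137]
ee_rot: [-3.14, 0.001, -1.651]
force: [-4.2, -0.9, 7.8]
width: 0.0157
[-4.17487305 -0.87039383  7.75247474] [-0.31235251  1.79401707 -0.01137378] [0.5541289  0.18778811 0.11367505]
```

```bash
python3 -m inch '0 -0.05 0 0 0 0 0;0 -0.05 0 -0.06 0 0 0;0 -0.05 0 -0.1 0 0 0;0 -0.05 0 -0.1 0 0 0'; python3 -c "
from h import *
for i in range(3):
  grab_frame('side');s=telemetry.get_state();print(s['force'],s['moment'],s['eef_pos'])"
```

```text
t: 12.75
eef_pos: [0.554, 0.1878, 0.1137]
ee_rot: [-3.139, 0.001, -1.651]
force: [-3.4, -0.4, 7.6]
width: 0.0152
[-3.39827483 -1.17279452  8.75409763] [-0.56447209  1.42808301 -0.00409454] [0.55405591 0.18784481 0.11369289]
[-3.22071985 -1.57279486  8.62290724] [-0.48640256  1.39949309 -0.06684565] [0.55404234 0.18781368 0.11365809]
[-3.20283074 -1.07845289  8.29927393] [-0.49145139  1.42601776  0.02003755] [0.55403058 0.1878056  0.11365535]
```

```bash
python3 -m inch '0 -0.05 0 -0.1 0 0 0;0 -0.1 -0.05 -0.16 0 0 0;0 -0.1 -0.05 -0.2 0 0 0;0 -0.1 -0.05 -0.2 0 0 0;0 -0.1 -0.05 -0.2 0 0 0'; python3 -c "
from h import *
for i in range(2):
  grab_frame('side');s=telemetry.get_state();print(s['force'],s['moment'],s['eef_pos'])"
```

```text
t: 13.52
eef_pos: [0.5539, 0.1877, 0.113]
ee_rot: [-3.137, 0.002, -1.65]
force: [-2.6, -0.8, 9.1]
width: 0.0156
[-2.10231896 -0.18888799  8.50640891] [-0.1878987   1.22946465  0.01127142] [0.55389299 0.18775625 0.11296766]
[-2.29801489  0.84272862  9.22770355] [-0.2114605   1.21282009 -0.08691537] [0.55389207 0.18773305 0.11296962]
```

```bash
python3 -m inch '0 -0.1 0 -0.15 0 0 -1;0 -0.1 0 -0.16 0 0 -3;0 -0.1 0 -0.16 0 0 -5;0 -0.1 0 -0.16 0 0 -7;0 -0.1 0 -0.16 0 0 -8;0 -0.1 0 -0.16 0 0 -8'; python3 -c "
from h import *
for i in range(2):
  grab_frame('side');s=telemetry.get_state();print(s['force'],s['moment'],s['eef_pos'],s['ee_rot'])"
```

```text
t: 14.38
eef_pos: [0.5541, 0.1879, 0.1128]
ee_rot: [-3.134, 0.003, -1.789]
force: [-1.1, -1.4, 8.7]
width: 0.0159
[-1.42926199 -1.68425667  8.87917822] [-0.81974643  0.71091379  0.06147319] [0.55408311 0.1878794  0.11283575] [-3.13434587e+00  2.93436887e-03 -1.78924323e+00]
[-1.8894062  -0.4708216   9.21595084] [-0.83229684  0.73637477  0.06511192] [0.55406238 0.1878811  0.11281317] [-3.13438246e+00  2.89878500e-03 -1.78914690e+00]
```

```bash
python3 -m inch '0 -0.08 0 -0.15 -0.1 0.4 -2;0 -0.08 0 -0.15 -0.1 0.5 -5;0 -0.08 0 -0.15 -0.1 0.5 -8;0 -0.08 0 -0.15 -0.1 0.5 -11;0 -0.08 0 -0.15 -0.1 0.5 -14;0 -0.08 0 -0.15 -0.1 0.5 -17;0 -0.08 0 -0.15 -0.1 0.5 -20;0 -0.08 0 -0.15 -0.1 0.5 -22;0 -0.08 0 -0.15 -0.1 0.5 -22'; python3 -c "
from h import *
for i in range(2):
  grab_frame('side');s=telemetry.get_state();print(s['force'],s['moment'],s['eef_pos'],s['ee_rot'],s['q'][5])"
```

```text
t: 15.6
eef_pos: [0.5548, 0.1881, 0.1129]
ee_rot: [-3.139, 0.0, -2.173]
force: [-1.2, -0.8, 9.5]
width: 0.0157
[-1.25114169 -1.62999225  9.23735347] [-0.77676961  0.3681809  -0.00478852] [0.55478838 0.18815789 0.11292431] [-3.13937715e+00  2.70394097e-04 -2.17243597e+00] 0.305691997672682
[-0.39337841 -1.81338822  8.76215605] [-0.76956539  0.37824008 -0.02233105] [0.5547931  0.18812408 0.11292554] [-3.13937320e+00  2.40158028e-04 -2.17244954e+00] 0.30571333621089936
```

```bash
python3 -m inch '0 -0.03 -0.03 -0.15 0 0 -2;0 -0.03 -0.03 -0.15 0 0 -5;0 -0.03 -0.03 -0.15 0 0 -8;0 -0.03 -0.03 -0.15 0 0 -11;0 -0.03 -0.03 -0.15 0 0 -14;0 -0.03 -0.03 -0.15 0 0 -17;0 -0.03 -0.03 -0.15 0 0 -20;0 -0.03 -0.03 -0.15 0 0 -23;0 -0.03 -0.03 -0.15 0 0 -26;0 -0.03 -0.03 -0.15 0 0 -28;0 -0.03 -0.03 -0.15 0 0 -28'; python3 -c "
from h import *
for i in range(2):
  grab_frame('side');s=telemetry.get_state();print(s['force'],s['moment'],s['eef_pos'],s['ee_rot'],s['q'][5])"
```

```text
t: 17.08
eef_pos: [0.5549, 0.1878, 0.1126]
ee_rot: [-3.139, 0.001, -2.661]
force: [-3.6, -1.4, 10.5]
width: 0.016
[-3.18329787 -1.00159687 10.06176825] [-0.48283249  1.70906588  0.08148673] [0.55484493 0.18779758 0.11257459] [-3.13892377e+00  1.20639268e-03 -2.66063184e+00] -0.1831076553867429
[-3.66706247 -1.24221138 10.14645272] [-0.54361056  1.70588564  0.03749526] [0.55485434 0.18781071 0.112586  ] [-3.13895587e+00  1.27790490e-03 -2.66058710e+00] -0.18304423449735982
```

```bash
python3 -m inch '0 -0.12 -0.03 -0.14 0 0 -2;0 -0.12 -0.03 -0.14 0 0 -5;0 -0.12 -0.03 -0.14 0 0 -8;0 -0.12 -0.03 -0.14 0 0 -11;0 -0.12 -0.03 -0.14 0 0 -14;0 -0.12 -0.03 -0.14 0 0 -17;0 -0.12 -0.03 -0.14 0 0 -17'; python3 -c "
from h import *
for i in range(2):
  grab_frame('side');s=telemetry.get_state();print(s['force'],s['moment'],s['eef_pos'],s['ee_rot'],s['q'][5])"
```

```text
t: 18.05
eef_pos: [0.5546, 0.1876, 0.1125]
ee_rot: [-3.139, 0.003, -2.957]
force: [-2.2, -2.1, 9.4]
width: 0.0158
[-1.87962446 -1.88747874  9.45920219] [-0.67861813  0.99043556 -0.02508539] [0.55457997 0.1875866  0.11253787] [-3.13887586  0.00335879 -2.95682769] -0.4809254571126974
[-1.80462634 -1.77474333  9.9885729 ] [-0.63298369  1.02178185 -0.01836707] [0.5545705  0.18754267 0.11252469] [-3.13884985  0.00332245 -2.95674768] -0.4808023115408292
```

```bash
python3 -m inch '0 -0.08 0 -0.14 0 0 -1;0 -0.08 0 -0.14 0 0 -2;0 -0.08 0 -0.14 0 0 -3.5;0 -0.08 0 -0.14 0 0 -3.5'; python3 -c "
from h import *
s=telemetry.get_state();print(s['moment'])";python3 -m inch '0 -0.06 0 -0.14 0 0 -0.8;0 -0.06 0 -0.14 0 0 -1.5;0 -0.06 0 -0.14 0 0 -1.5'; python3 -c "
from h import *
for i in range(2):
  grab_frame('side');s=telemetry.get_state();print(s['force'],s['moment'],s['eef_pos'],s['ee_rot'],s['q'][5])"
```

```text
t: 18.65
eef_pos: [0.554, 0.1876, 0.1124]
ee_rot: [-3.139, 0.004, -3.017]
force: [-4.7, -1.3, 10.7]
width: 0.0158
[-0.33110231  2.07744666  0.4144859 ]
t: 19.02
eef_pos: [0.5533, 0.1876, 0.1123]
ee_rot: [-3.139, 0.005, -3.042]
force: [-7.3, -0.6, 12.7]
width: 0.0157
[-6.26368066  0.10026832 13.24739781] [-0.1026589   2.84515812  0.49869794] [0.55332963 0.18756307 0.11234154] [-3.13858111  0.00486271 -3.04191742] -0.5691293155934523
[-6.64402294 -0.56796789 12.4050768 ] [-0.16285268  2.90846233  0.45281716] [0.55332867 0.18754279 0.11232608] [-3.13853482  0.00482562 -3.04188301] -0.5690948859035673
```

Moment has risen to about 0.45 N m at yaw −174.3°, and the stop was expected at −174.6°. I'll ease up now.

```bash
python3 -m inch '0 0 0 0 0 0.2 0;0 0 0 0.1 0 0.2 0;0 0 0 0.2 0 0.2 0;0 0 0 0.3 0 0.2 0;0 0 0 0.3 0 0.2 0'; python3 -c "
from h import *
for i in range(2):
  grab_frame('side');s=telemetry.get_state();print(s['force'],s['moment'],s['eef_pos'],s['ee_rot'],s['q'][5])"
```

```text
t: 19.75
eef_pos: [0.5532, 0.1876, 0.1152]
ee_rot: [-3.139, 0.001, -3.042]
force: [-3.5, 1.7, 3.9]
width: 0.0153
[-3.81189015  1.3300883   2.96262844] [0.48912704 1.61688305 0.26611624] [0.55317897 0.18759915 0.1151998 ] [-3.13892315e+00  1.04013298e-03 -3.04196107e+00] -0.5659402104246348
[-3.87385142  2.34068043  2.3382184 ] [0.44907762 1.66390888 0.27529618] [0.55319485 0.18759285 0.11521647] [-3.13892852e+00  1.07833106e-03 -3.04194804e+00] -0.5659233658147581
```

```bash
python3 -m inch '0 0 0 0.05 0 0 0;0 0 0 0.1 0 0 0;0 0 0 0.1 0 0 0'; python3 -c "
from h import *
for i in range(2):
  grab_frame('side');s=telemetry.get_state();print(s['force'],s['moment'],s['eef_pos'],s['ee_rot'],s['q'][5])"
```

```text
t: 20.23
eef_pos: [0.5531, 0.1876, 0.1161]
ee_rot: [-3.139, 0.001, -3.042]
force: [-2.4, 1.6, 0.9]
width: 0.0161
[-3.02356595  1.56776532  0.26918145] [0.52233485 1.39442326 0.26283469] [0.55311845 0.18758867 0.11612496] [-3.13893926e+00  9.15266504e-04 -3.04203141e+00] -0.5659381715935368
[-3.33063424  1.79855255  0.87928879] [0.53784187 1.35781743 0.21894297] [0.55314192 0.18758591 0.11613826] [-3.13890868e+00  9.62073390e-04 -3.04198683e+00] -0.5659366564660959
```

```bash
python3 -m inch '0 0.03 0 0 0 0 0.4;0 0.06 0 0 0 0 0.8;0 0.06 0 0.03 0 0 1;0 0.06 0 0.03 0 0 1'; python3 -c "
from h import *
for i in range(2):
  grab_frame('side');s=telemetry.get_state();print(s['force'],s['moment'],s['eef_pos'],s['ee_rot'],s['q'][5])"
```

```text
t: 20.82
eef_pos: [0.5535, 0.1875, 0.1167]
ee_rot: [-3.139, 0.001, -3.025]
force: [-6.1, 1.9, 4.9]
width: 0.0158
[-4.92086891  1.64879754  4.85550307] [0.42741662 2.23290817 0.03938549] [0.55352654 0.18743879 0.11671597] [-3.13893627e+00  6.88502030e-04 -3.02465244e+00] -0.5477328209552443
[-5.01072531  1.01912385  4.64471314] [ 0.44070504  2.21057561 -0.02186408] [0.55354737 0.18745797 0.11672532] [-3.13893293e+00  7.20614944e-04 -3.02464182e+00] -0.5477543864799226
```

```bash
python3 -m inch '0 -0.05 0 0.05 0 0 0;0 -0.1 0 0.1 0 0 0;0 -0.1 0 0.12 0 0 0;0 -0.1 0 0.12 0 0 0'; python3 -c "
from h import *
for i in range(2):
  grab_frame('side');s=telemetry.get_state();print(s['force'],s['moment'],s['eef_pos'],s['ee_rot'],s['q'][5])"
```

```text
t: 21.42
eef_pos: [0.5532, 0.1876, 0.1182]
ee_rot: [-3.139, 0.002, -3.024]
force: [0.7, 1.0, 3.2]
width: 0.0157
[1.33648333 0.49128345 2.90873544] [-0.17070601 -0.27450107 -0.0016343 ] [0.55318912 0.18757111 0.11820705] [-3.13906527e+00  1.87323464e-03 -3.02451762e+00] -0.5488806174504668
[ 0.32143371 -0.68632167  2.5219867 ] [-0.19337625 -0.33367014  0.04297526] [0.55315726 0.18756619 0.11819297] [-3.13907638e+00  1.81400948e-03 -3.02452291e+00] -0.5488566958076572
```

```bash
python3 -m inch '0 0 0 0.06 0 0 0;0 0 0 0.1 0 0 0;0 0 0 0.1 0 0 0'; python3 -c "
from h import *
for i in range(2):
  grab_frame('side');s=telemetry.get_state();print(s['force'],s['moment'],s['eef_pos'],s['ee_rot'],s['q'][5])"
```

```text
t: 21.9
eef_pos: [0.5531, 0.1875, 0.1184]
ee_rot: [-3.139, 0.001, -3.025]
force: [4.2, -0.4, -8.8]
width: 0.016
[ 5.9212642  -0.47617756 -9.24847126] [-0.01433301 -2.02689609  0.04875516] [0.55308375 0.18746088 0.11843102] [-3.13887114e+00  1.25101835e-03 -3.02476414e+00] -0.5488561487356841
[ 6.35827974  0.50702515 -9.88458474] [-0.02677028 -2.14065245  0.00904495] [0.55306855 0.18748326 0.11843292] [-3.13886618e+00  1.22422602e-03 -3.02473342e+00] -0.5488603735393756
```

The roof was met firmly at depth 19.1 mm, which is the locked level. I'll relax and release.

```bash
python3 -m inch '0 0 0 -0.02 0 0 0;0 0 0 -0.02 0 0 0;0.15 0 0 -0.02 0 0 0;0.3 0 0 -0.02 0 0 0;0.5 0 0 -0.02 0 0 0;0.6 0 0 -0.02 0 0 0;0.6 0 0 -0.02 0 0 0;0.6 0 0 -0.02 0 0 0;0.6 0 0 -0.02 0 0 0'; python3 -m inch '0.6 0 0 1 0 0 0;0.6 0 0 3 0 0 0;0.6 0 0 7 0 0 0;0.6 -4 0 11 0 0 0;0.6 -8 0 13 0 0 0;0.6 -10 0 13 0 0 0;0.6 -10 0 13 0 0 0;0.6 -10 0 13 0 0 0'
python3 - <<'E'
from h import *
f=grab_frame("wrist");save(f,"w5.png");g=grab_frame("side");save(g,"s5.png");h=grab_frame("scene")
a=cv2.imread("pics/w5.png");b=cv2.resize(g["pixels"][200:310,260:390],None,fx=3,fy=3,interpolation=2)[:,:,::-1]
c=cv2.resize(h["pixels"][110:220,290:400],None,fx=3,fy=3,interpolation=2)[:,:,::-1]
o=np.zeros((600,800,3),np.uint8);o[:250,:640]=a[:250];o[260:590,:390]=b;o[260:590,400:730]=c;cv2.imwrite("pics/fin.png",o)
s=telemetry.get_state();print(s["eef_pos"],s["force"],s["t"])
E
```

```text
t: 23.12
eef_pos: [0.553, 0.1875, 0.1182]
ee_rot: [-3.139, 0.001, -3.025]
force: [0.1, -0.2, 0.6]
width: 0.0526
t: 24.12
eef_pos: [0.4534, 0.1875, 0.2477]
ee_rot: [-3.138, 0.001, -3.024]
force: [0.5, 0.1, 0.8]
width: 0.0526
[0.4535041  0.1873871  0.24735989] [ 0.45280104 -0.06342533 -0.93051299] 24.275
```

View pics/fin.png

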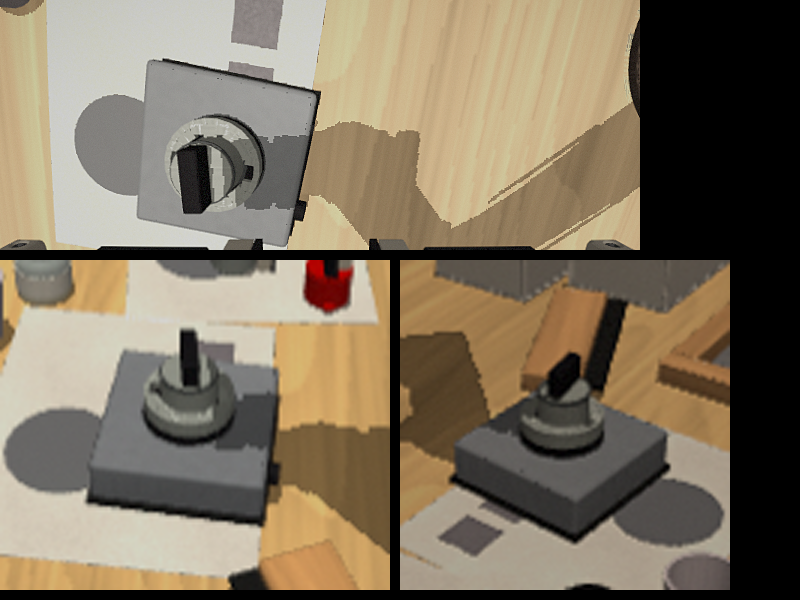

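The pot sits upright in the collar. Its bar, at wrist-image (195,180), lies about 80° from the empty slot visible at (248,172). The gripper is clear, so I'm handing in.

```bash
python3 -c "
from h import *
print(arm.job_done())"
```

```text
the job is handed in; nothing more can be done
None
```

The lugged pot is locked in the mixer collar, and I handed the job in at about 24 s of the 72 s allowed.

- **Fit:** I gripped the pot by its bar and lined its lugs up with the slots, which I had measured at −4.6° in the wrist picture. It dropped into the slots with no rim contact that I could feel. I pushed it down about 24 to 25 mm and turned it clockwise until the stop.
- **Forces:** The highest readings were 13 N for the push and about 0.5 N m for the twist. Easing up against the notch roof gave a brief upward pull of about 10 N.
- **Lock check:** When I first eased up, the pot stuck against the stop. Turning it back 1° freed it. The spring then lifted it until it stopped firmly with its underside 19.1 mm below the rim, against 19 mm expected for locked. I then let go with no force left on the tool.
- **Final pictures:** The pot stands upright with its bar about 80° from the empty slots, and the gripper is clear of it.
- **Other items:** I touched nothing else that I know of, but I did not re-measure where the other items on the bench were.

Three readings disagreed:
- The push force read 1 to 2 N below what the depth implied, so the depths are good to about 1 mm.
- Sideways rubbing of up to 7 N showed up during the twist.
- The stop may have been met 1 to 2° earlier than my slot angle predicted.

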